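# Tuck a vacuum pump's service panel under the lapped cover and hold it down

## Task

The service panel of the blue vacuum pump has to go back over the open front of the pump's top. Pick it up by its black handle, slide its bare metal edge fully home under the yellow-edged lip of the hinged rear cover without lifting that cover, its sides in line with the housing, and press it flat on the rim, against the red spring pin of the safety switch. Finish while still gripping the handle and holding the panel down like this, so that the screws can be put in, and leave the flask, the screw dish and the screwdriver where they are.

Things in the scene. Friction and masses are not known exactly. Their poses are not given: they have to be found in the camera images.
- pump: Fixed blue vacuum pump housing, 320 (its x) x 240 (its y) mm. Origin: centre of its underside on the bench; +x points from the open service end (front) to the rear cover's hinge. The top from x = -160 to 2 mm is an opening with a flat rim (22 mm wide in front, 18 mm at the sides) 160 mm high. Panel fully home: tuck edge at x = 30 mm, front edge at x = -160 mm, middle line at y = 0.
- rim_front (a point): Middle of the housing's front top edge, on the rim's top: x = -160, y = 0, z = 160 mm in the pump's frame; axes as the pump's. The home panel's front edge is flush with it.
- lap_lip (a point): Fixed mark at x = 5, y = 0, z = 168 mm in the pump's frame: underside of the closed rear cover where it begins to lap, 8 mm above a ledge (x = 2 to 30 mm) level with the rim. An upright face at x = 30 mm, 25 mm behind this line, stops the panel. In front of the line the cover flares up 20 degrees as a lead-in, out to x = -8 mm, top 175 mm above the bench. Axes as the pump's.
- cover (a joint): Hinge angle of the rear cover (rad): 0 = closed, grows as its yellow-edged front lip is lifted. Hinge at x = 152 mm in the pump's frame, 170 mm up. The cover (550 g, 3 mm sheet, 236 mm wide) is held down only by its weight, about 2.5 N at the lip; 0.05 rad lifts the lip by about 7 mm.
- switch_pin (a joint): Travel (m) of the red spring pin of the safety switch: 0 = free, grows as it is pushed down, about 0.006 when the panel lies flat. It stands 6 mm above the front rim at x = -149, y = 0 mm in the pump's frame, 10 mm wide, round top. It pushes up with 4 to 6 N, so the panel's front edge springs up some 6 mm unless it is pressed down.
- handle (a point): Centre of the grip bar of the loose service panel's handle: black bar 110 mm long (panel's y), 16 mm thick (panel's x, the way to pinch it), 20 mm tall, on two feet over the middle of the panel. The point is 30 mm above the panel's underside, the bar spans 20 to 40 mm above it. Panel starts flat on the bench, handle up. Axes: +x towards the bare edge to tuck, z up.
- tuck_edge (a point): Middle of the panel's edge to tuck, on its underside: 95 mm from the handle's centre along +x, 30 mm below it; axes as the handle's. The panel is a flat plate 190 (x) x 230 (y) x 4 mm, 0.35 to 0.55 kg, blue with a bare aluminium strip 26 mm wide along this edge.
- front_edge (a point): Middle of the panel's front edge (near its two screw holes), on its underside: 95 mm from the handle's centre along the panel's -x, 30 mm below it; axes as the handle's.
- flask_mid (a point): Bystander: conical glass flask, 70 mm wide, 103 mm tall, standing; this point is on its axis 50 mm up.
- dish_mid (a point): Bystander: round steel dish with two thumbscrews, 88 mm wide, 20 mm tall; this point is on its axis 10 mm up.
- driver_grip (a point): Bystander: screwdriver lying on the bench; this point is the middle of its handle, +x towards its tip.

How it is judged (in metres and radians):
On the way, in this order (a step that is already met when the one before it is completed fails the run):
1. the panel is lifted clear of the bench in the gripper (height (world z) of handle above 0.08 m and contact force between the fingers and panel above 1 N), for 0.2 s.
2. the bare edge has entered at least 8 mm under the lip of the closed cover (x of tuck_edge in the frame of pump above 0.013 m and z of tuck_edge in the frame of pump between 0.155 and 0.1665 m and value of joint cover below 0.05 rad), for 0.1 s.
At the end, for the whole second after the job is handed in: Bare edge within 6 mm of the stop under the lip; middle line within 7 mm of the housing's; both edges within 2.5 mm of the rim, tilt under 0.025 rad; pin in by 4 mm or more; cover below 0.02 rad; fingers gripping, over 5 N on the housing, panel still (x of tuck_edge in the frame of pump above 0.024 m and y of tuck_edge in the frame of pump between -0.007 and 0.007 m and y of front_edge in the frame of pump between -0.007 and 0.007 m and z of tuck_edge in the frame of pump between 0.157 and 0.1625 m and z of front_edge in the frame of pump between 0.157 and 0.1625 m and angle between handle's own z axis and vertical below 0.025 rad and value of joint switch_pin above 0.004 m and value of joint cover below 0.02 rad and contact force between the fingers and panel above 2 N and contact force between panel and pump above 5 N and linear speed of panel below 0.01 m/s); the arm keeps its last pose, push and grip.
It fails at once if the rear cover is lifted (its edge by more than about 7 mm) (value of joint cover above 0.05 rad).
It fails at once if the flask is moved or tipped (distance of flask_mid from where it was at the start of the episode above 0.02 m).
It fails at once if the screw dish is moved (distance of dish_mid from where it was at the start of the episode above 0.02 m).
It fails at once if the screwdriver is moved (distance of driver_grip from where it was at the start of the episode above 0.02 m).
It also fails if it takes over 38 s, if anything falls off the work surface, if the arm or the gripper's body presses on something with over 40 N, if the wrist force passes 120 N, or if a joint passes its speed limit or range.

## Robot

A 6-joint arm with a two-finger parallel gripper is mounted at the origin on the work surface. World frame = base frame: x ahead of the robot, y to its left, z up, the work surface at z = 0. Lengths are in m, angles in degrees, forces in N, time in s.
With the tool pointing down it reaches from about 0.3 to 0.95 m from the base axis. Payload 3.1 kg.
Tool frame: the origin (TCP) lies on the centre line of the jaws, within the pads' length; the fingertips stand 19 mm ahead of it and the grasp point (between the pads) is the TCP; z points along the fingers, x is the direction in which the jaws open and shut, and the axes are right-handed (so a half turn about z gives the same grasp; the last joint's range is limited). The gripper opens to 85 mm and grips with 20 to 120 N. Pads are 22 mm wide; open, the fingers measure 114 mm over their backs; the gripper's body (76 mm by 85 mm) begins 54 mm behind the grasp point. The pads swing forward as they close: fully open they stand 13 mm farther back than shut.
Start: joints at [-75.556, 17.653, 93.61, -0, 68.738, -3.994], TCP at [0.198, -0.593, 0.25] pointing down, gripper open.
Joint ranges: [-175.34, 175.34], [-45.06, 112.39], [2.9, 150.54], [-68.45, 248.45], [3.09, 151.38], [-168.51, 168.51]. Speed limits (degrees/s): [159.86, 159.86, 180, 180, 180, 180].

## Interface

Orientations are given as a 3x3 rotation matrix whose columns are the frame's x, y, z axes.
In Python, from bench import robot, vision gives the robot as it stands.
- The arm moves only by the shell command python3 -m creep 'ROWS' [FORCE]. ROWS is JSON, one flat list of numbers, 5 for each row, row after row: the shift along the tool's x, y, z in m, then the turn about the tool's z in degrees, then the finger opening in m, from 0 to 0.0854. A call has 1 to 5 rows; each row shifts and turns the commanded pose from where the row before left it, along the tool's axes as they then stand; what a row does not reach is not made up. A row lasts 1/8 s, in which the tool goes at most 62.5 mm and 10.7 degrees, less where a joint would pass 70% of its speed; a pose out of reach is approached as far as the arm can. A call with a gripper value outside its range is refused whole. The fingers move at their own pace and stop on an object; FORCE is the grip in N (left out, the last holds). Time passes only in rows, so rows that do not move let the fingers close. It gives the time, the measured TCP pose, the force and the opening at its end, in the units of the state.
- robot.get_obs(): the state, without advancing time (a new reading comes with each control period).
- vision.read_camera(name): name is "scene" or "top"; returns a dict with "img" (384x512x3 uint8, red, green, blue), "fx", "fy", "cx", "cy" (pixels), "rvec" (rotation vector, rad) and "tvec" (3), from world to camera coordinates, as OpenCV has them. Camera axes: x right, y down, z forward; pixel columns grow to the right and rows downward; lengths in m; the calibration is good to about 2 mm. A picture is of the moment at which its call begins. There is no depth.
- robot.finish_job(): hands the job in, once; it reports no verdict.
The state is a dict: "clock": time; "joints": joint angles; "joint_vel": joint speeds; "tau": joint torques, N m; "ee_pos": TCP position; "ee_rot": TCP orientation; "wrist_force": force on the tool from outside, world axes, zero at the start; "wrist_torque": the same for the moment, N m; "width": opening from 0.0 (shut) to 1.0 (fully open).
Only numpy, scipy, OpenCV 4.12 (cv2) and the standard library are available. Lean on these libraries where they do the work, as an engineer would, in place of code of your own. Each camera call takes 0.05 s, during which the arm holds its last target.

## Working session

There is one attempt and no reset: what is moved stays moved. The work goes in short steps, Python scripts to look and compute and a shell command to move; the robot and the scene stay as the last step left them, time stands still between calls to the robot, and variables do not carry over. Pictures are saved under pics/ and viewed, and the job is handed in when it is done.

```bash
ls; mkdir -p pics; python3 - <<'E'
from bench import robot, vision
import cv2,numpy as np
o=robot.get_obs(); print(o['clock'],o['ee_pos'],o['ee_rot'],o['wrist_force'],o['width'])
for n in('scene','top'):
    c=vision.read_camera(n); cv2.imwrite(f'pics/{n}0.png',c['img'][:,:,::-1]); 
    np.savez(f'{n}0.npz',**c)
    R=cv2.Rodrigues(np.array(c['rvec']))[0]; print(n,c['fx'],c['cx'],c['cy'],-R.T@np.array(c['tvec']).ravel(),R)
E
```

```text
pics
0.0 [ 0.19742934 -0.59216858  0.2490155 ] [[ 3.16224487e-01 -9.48684214e-01 -5.79422632e-04]
 [-9.48681439e-01 -3.16224968e-01  2.30149366e-03]
 [-2.36661860e-03 -1.78101156e-04 -9.99997184e-01]] [0.67312114 0.12727664 0.60150123] 1.0010801236621598
scene 420.584160427308 251.76093108689366 189.72791647285905 [ 0.97031515 -0.75788603  1.17498485] [[ 0.84140796  0.54038521 -0.00405916]
 [ 0.43204962 -0.67719768 -0.59559754]
 [-0.32460095  0.49938675 -0.80327274]]
top 474.9360181668161 249.38671996339525 188.02600244656486 [ 0.34172888 -0.12809556  1.50954861] [[ 0.01327456 -0.99975887 -0.01749269]
 [-0.98717505 -0.01032008 -0.1593076 ]
 [ 0.15908866  0.01938309 -0.98707401]]
```

```bash
sleep 1
```

```text
(no output)
```

View pics/scene0.png

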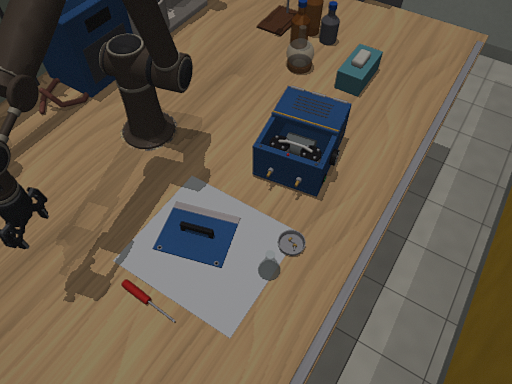

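View pics/top0.png

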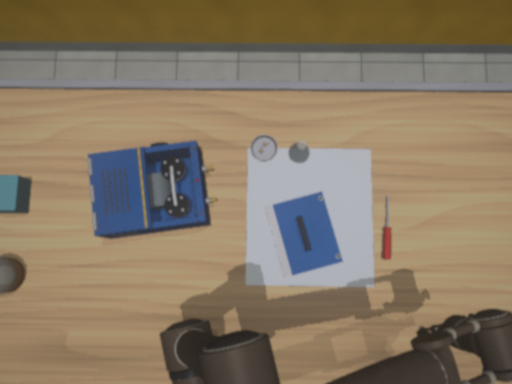

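Top view: panel centred about (306,233) with its bare strip on the left. The pump is at about (150,190) with its open end to the right and the yellow lip at about col 143. The dish is at (264,148), the flask at (299,152) and the screwdriver at col 388. Now I'll measure.

```bash
cat > h.py <<'E'
import cv2,numpy as np
def load(f): return dict(np.load(f))
def ray(c,uv):
    R=cv2.Rodrigues(np.array(c['rvec'],float))[0]; t=np.array(c['tvec'],float).ravel()
    d=np.array([(uv[0]-c['cx'])/c['fx'],(uv[1]-c['cy'])/c['fy'],1.])
    return -R.T@t, R.T@d
def onz(c,uv,z):
    o,d=ray(c,uv); return o+d*(z-o[2])/d[2]
def tri(c1,u1,c2,u2):
    o1,d1=ray(c1,u1);o2,d2=ray(c2,u2)
    s=np.linalg.lstsq(np.c_[d1,-d2],o2-o1,rcond=None)[0]
    a,b=o1+s[0]*d1,o2+s[1]*d2; return (a+b)/2,np.linalg.norm(a-b)
def proj(c,p):
    return cv2.projectPoints(np.array(p,float).reshape(-1,1,3),np.array(c['rvec'],float),np.array(c['tvec'],float),np.array([[c['fx'],0,c['cx']],[0,c['fy'],c['cy']],[0,0,1.]]),None)[0].reshape(-1,2)
E
python3 - <<'E'
from h import *
for n,(x,y,w,h) in {'scene':(140,80,220,200),'top':(80,130,270,160)}.items():
    im=load(n+'0.npz')['img'][y:y+h,x:x+w,::-1]
    k=2.9 if n=='top' else 2.9
    cv2.imwrite(f'pics/{n}0c.png',cv2.resize(im,None,fx=k,fy=k,interpolation=cv2.INTER_CUBIC))
t=load('top0.npz'); im=t['img']; hsv=cv2.cvtColor(im,cv2.COLOR_RGB2HSV)
m=cv2.inRange(hsv,(100,110,40),(130,255,255)); 
def rect(m,x0,x1,y0,y1,z,lab):
    mm=np.zeros_like(m);mm[y0:y1,x0:x1]=m[y0:y1,x0:x1]
    cs=cv2.findContours(mm,cv2.RETR_EXTERNAL,cv2.CHAIN_APPROX_NONE)[0];c=max(cs,key=cv2.contourArea)
    r=cv2.minAreaRect(c);b=cv2.boxPoints(r);print(lab,r,b.round(1).tolist())
    P=np.array([onz(t,p,z) for p in b]);print(P.round(4).tolist(),'sides',np.linalg.norm(P-np.roll(P,-1,0),axis=1).round(4),'c',P.mean(0))
rect(m,255,350,180,285,.004,'panel blue')
bk=cv2.inRange(hsv,(0,0,0),(180,255,60))
rect(bk,285,325,205,260,.04,'handle')
rect(m,80,215,130,245,.17,'pump')
E
```

```text
panel blue ((307.0749206542969, 232.83901977539062), (70.98970794677734, 49.76597595214844), 74.35775756835938) [[273.5, 205.39999389648438], [321.5, 191.89999389648438], [340.6000061035156, 260.29998779296875], [292.70001220703125, 273.70001220703125]]
[[0.5292, -0.1763, 0.004], [0.5741, -0.3293, 0.004], [0.3586, -0.3866, 0.004], [0.3153, -0.237, 0.004]] sides [0.1594 0.2229 0.1557 0.2223] c [ 0.4443011  -0.28230953  0.004     ]Traceback (most recent call last):
  File "<stdin>", line 15, in <module>
  File "<stdin>", line 10, in rect
ValueError: max() iterable argument is empty
```

View pics/top0c.png

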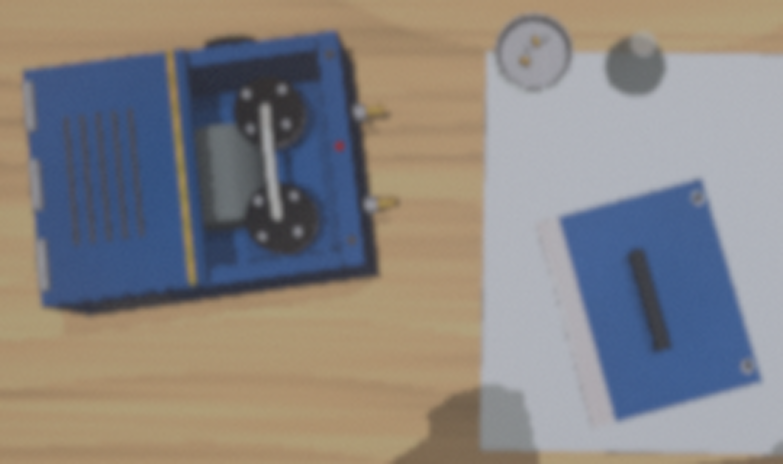

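View pics/scene0c.png

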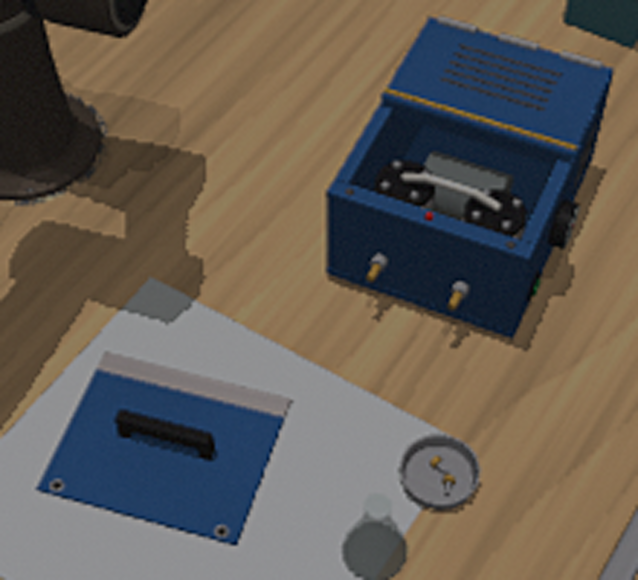

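```bash
python3 - <<'E'
from h import *
t=load('top0.npz'); im=t['img']; hsv=cv2.cvtColor(im,cv2.COLOR_RGB2HSV)
for y in range(210,256,5): print(y,hsv[y,290:318,2].tolist())
print(hsv[190,[100,130]],hsv[230,300], hsv[190,140:150].tolist())
print(hsv[190,84:100].tolist()); print(hsv[190,196:214].tolist())
E
```

```text
210 [147, 147, 146, 147, 146, 145, 146, 145, 145, 145, 145, 147, 145, 144, 145, 144, 144, 145, 145, 145, 144, 144, 143, 143, 143, 142, 143, 144]
215 [146, 147, 146, 148, 147, 145, 141, 134, 126, 121, 121, 125, 136, 141, 144, 143, 145, 144, 144, 146, 143, 143, 143, 144, 143, 144, 143, 144]
220 [146, 146, 145, 143, 135, 126, 110, 85, 71, 70, 69, 73, 88, 112, 134, 142, 143, 142, 143, 142, 143, 142, 142, 142, 143, 143, 143, 145]
225 [145, 146, 144, 145, 144, 140, 131, 117, 96, 74, 69, 68, 70, 78, 101, 127, 139, 143, 142, 142, 142, 143, 142, 142, 142, 142, 143, 144]
230 [145, 146, 144, 145, 145, 143, 138, 131, 124, 111, 89, 72, 69, 71, 74, 88, 113, 133, 141, 142, 142, 141, 142, 141, 141, 143, 143, 142]
235 [143, 144, 143, 144, 144, 143, 143, 141, 136, 127, 115, 93, 73, 69, 70, 72, 80, 102, 128, 139, 142, 143, 143, 141, 141, 143, 143, 144]
240 [144, 145, 144, 143, 142, 144, 142, 144, 142, 140, 133, 123, 107, 84, 69, 70, 72, 75, 92, 118, 135, 140, 142, 144, 143, 142, 142, 143]
245 [142, 144, 142, 142, 143, 143, 143, 142, 142, 142, 141, 136, 128, 118, 99, 76, 71, 70, 71, 81, 104, 131, 141, 1
[... 352 characters left out ...]
89] [[109, 92, 122], [25, 24, 115], [23, 107, 143], [23, 86, 134], [115, 31, 107], [109, 125, 114], [109, 140, 113], [109, 129, 103], [111, 82, 84], [108, 41, 75]]
[[16, 90, 165], [16, 88, 165], [16, 89, 166], [16, 90, 165], [15, 85, 165], [15, 70, 157], [12, 30, 145], [150, 6, 139], [115, 11, 136], [113, 27, 122], [112, 73, 115], [110, 118, 121], [109, 131, 125], [110, 134, 126], [110, 134, 126], [110, 133, 128]]
[[109, 137, 132], [109, 139, 134], [109, 138, 133], [110, 138, 133], [109, 136, 131], [110, 131, 117], [111, 110, 88], [113, 72, 64], [117, 46, 61], [143, 16, 65], [14, 55, 98], [18, 78, 138], [19, 78, 163], [19, 80, 172], [20, 80, 172], [20, 80, 173], [20, 81, 174], [19, 79, 174]]
```

```bash
cat >> h.py <<'E'
def up(c,k=4): return cv2.resize(c['img'],None,fx=k,fy=k,interpolation=cv2.INTER_CUBIC)
def upuv(p,k=4): return (np.asarray(p,float)+.5)/k-.5
def biggest(m):
    n,l,s,ce=cv2.connectedComponentsWithStats(m); i=1+np.argmax(s[1:,4]); return (l==i).astype(np.uint8),ce[i],s[i]
def box(m):
    cs=cv2.findContours(m,cv2.RETR_EXTERNAL,cv2.CHAIN_APPROX_NONE)[0];c=max(cs,key=cv2.contourArea);return cv2.minAreaRect(c),c
def roi(m,x0,x1,y0,y1,k=4):
    o=np.zeros_like(m);o[y0*k:y1*k,x0*k:x1*k]=m[y0*k:y1*k,x0*k:x1*k];return o
E
python3 - <<'E'
from h import *
t=load('top0.npz'); s=load('scene0.npz')
I=cv2.cvtColor(up(t),cv2.COLOR_RGB2HSV)
# handle
h=roi(cv2.inRange(I,(0,0,0),(180,255,100)),285,325,205,260); h,ce,_=biggest(h); r,_=box(h)
P=np.array([onz(t,upuv(p),.04) for p in cv2.boxPoints(r)])
print('handle top ctr',onz(t,upuv(ce),.038),P.round(4).tolist(),np.linalg.norm(P-np.roll(P,-1,0),axis=1))
e=[P[i+1]-P[i] for i in range(2)]; e=max(e,key=np.linalg.norm); print('bar dir',np.degrees(np.arctan2(e[1],e[0])))
b=roi(cv2.inRange(I,(95,70,50),(130,255,255)),262,350,180,285); b,ce,_=biggest(b); r,_=box(b)
P=np.array([onz(t,upuv(p),.004) for p in cv2.boxPoints(r)])
print('blue',P.mean(0),P.round(4).tolist(),np.linalg.norm(P-np.roll(P,-1,0),axis=1)); e=P[1]-P[0];print(np.degrees(np.arctan2(e[1],e[0])))
# pin
for nm,c,R in(('top',t,(190,205,170,190)),('scene',s,(278,298,145,162))):
    J=cv2.cvtColor(up(c),cv2.COLOR_RGB2HSV).astype(int)
    I2=up(c).astype(int); m=((I2[...,0]-np.maximum(I2[...,1],I2[...,2]))>15).astype(np.uint8)
    m,ce,st=biggest(roi(m,*R)); print('pin',nm,upuv(ce),st[4]/16,onz(c,upuv(ce),.165)); 
    c['pin']=upuv(ce)
print(tri(t,t['pin'],s,s['pin']))
# yellow lip
I2=up(t).astype(int)
y=((np.minimum(I2[...,0],I2[...,1])-I2[...,2])>15).astype(np.uint8); y=roi(y,130,155,144,232); y,ce,st=biggest(y); r,_=box(y)
ys,xs=np.nonzero(y); vx,vy,x0,y0=cv2.fitLine(np.c_[xs,ys].astype(np.float32),cv2.DIST_L2,0,.01,.01).ravel()
lo,hi=ys.min(),ys.max(); A=[onz(t,upuv((x0+vx/vy*(q-y0),q)),.174) for q in(lo,hi)]
print('lip ends',A,np.linalg.norm(A[0]-A[1])); e=A[0]-A[1]; print(np.degrees(np.arctan2(e[1],e[0])),(A[0]+A[1])/2)
# cover rear/ top blob
b=roi(cv2.inRange(I,(100,100,98),(120,255,255)),80,215,130,245); cv2.imwrite('pics/m1.png',b[120*4:250*4,75*4:220*4])
E
```

```text
handle top ctr [ 0.43952758 -0.26755261  0.038     ] [[0.4899, -0.2434, 0.04], [0.4953, -0.2619, 0.04], [0.3907, -0.2907, 0.04], [0.3854, -0.2723, 0.04]] [0.01935732 0.10854078 0.01913061 0.10850061]
bar dir -164.63515941750276
blue [ 0.4446136  -0.28258487  0.004     ] [[0.5315, -0.1729, 0.004], [0.5781, -0.3317, 0.004], [0.3569, -0.3905, 0.004], [0.312, -0.2353, 0.004]] [0.16550514 0.22891652 0.16154371 0.22820787]
-73.61449821189237
pin top [196.63527397 179.92636986] 4.5625 [0.58048365 0.05064982 0.165     ]
pin scene [287.46296296 154.04861111] 6.75 [0.58162063 0.05041558 0.165     ]
(array([0.58095756, 0.05102926, 0.16388163]), np.float64(0.0007014681319935166))
lip ends [array([0.68423578, 0.22301418, 0.174     ]), array([0.44145113, 0.1891832 , 0.174     ])] 0.24513041581818568
7.932834808643795 [0.56284345 0.20609869 0.174     ]
```

```bash
python3 - <<'E'
from h import *
t=load('top0.npz'); s=load('scene0.npz')
a=cv2.resize(t['img'][130:245,82:222,::-1],None,fx=5.5,fy=5,interpolation=cv2.INTER_CUBIC)
a=cv2.resize(t['img'][135:245,82:222,::-1],None,fx=5.5,fy=5.5,interpolation=cv2.INTER_CUBIC)[:600]
cv2.imwrite('pics/tz.png',cv2.convertScaleAbs(a,alpha=1.4))
a=cv2.resize(s['img'][85:195,245:360,::-1],None,fx=5.4,fy=5.4,interpolation=cv2.INTER_CUBIC)
cv2.imwrite('pics/sz.png',cv2.convertScaleAbs(a,alpha=1.6))
E
```

```text
(no output)
```

View pics/tz.png

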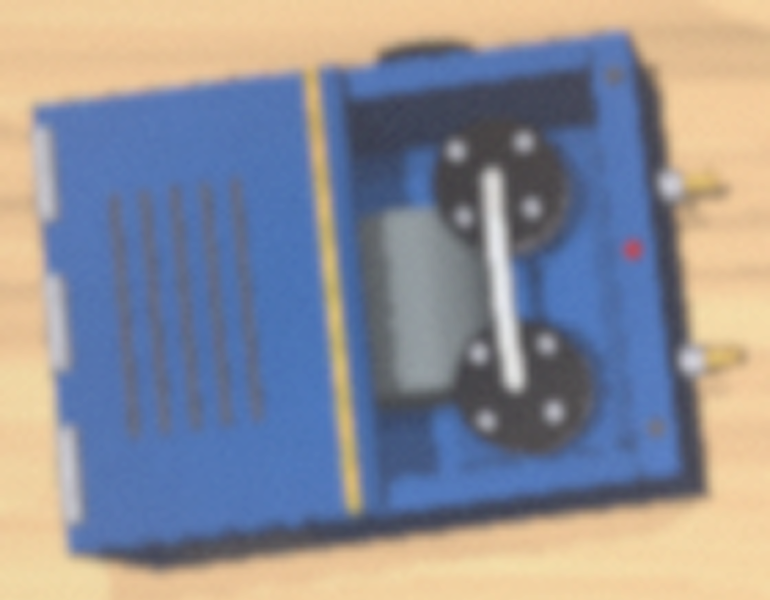

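View pics/sz.png

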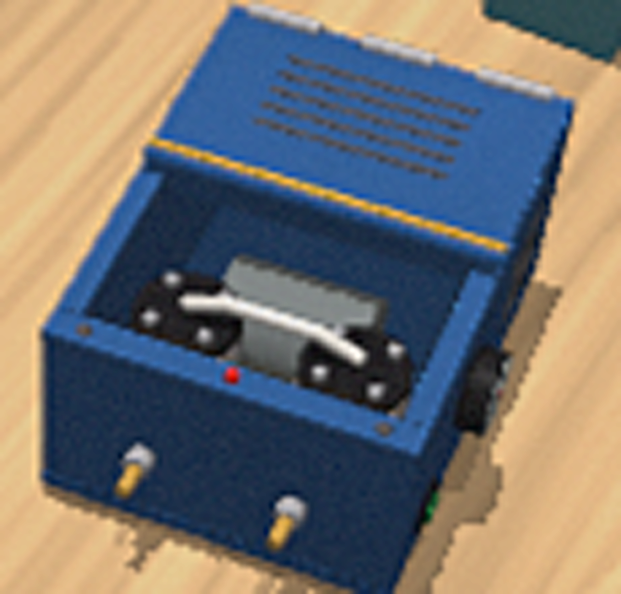

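```bash
python3 - <<'E'
from h import *
t=load('top0.npz'); s=load('scene0.npz')
T=lambda x,y:(82+(x+.5)/5.5-.5,135+(y+.5)/5.5-.5)
S=lambda x,y:(245+(x+.5)/5.4-.5,85+(y+.5)/5.4-.5)
P={}
for n,a,b,z in[('holeL',(615,75),(385,429),.16),('holeR',(656,428),(84,330),.16),('cornL',(632,32),(417,453),.16),('cornR',(684,480),(43,330),.16),
 ('lipL',(312,72),(505,248),.172),('lipR',(353,511),(155,143),.172),('rearL',(37,106),(572,101),.172),('rearR',(72,550),(235,8),.172)]:
    x,g=tri(t,T(*a),s,S(*b)); A=onz(t,T(*a),z);B=onz(s,S(*b),z); print(n,x.round(4),round(g,4),A.round(4)[:2],B.round(4)[:2]); P[n]=(A,B)
for k in('hole','corn','lip','rear'):
  for j in(0,1):
    d=P[k+'L'][j]-P[k+'R'][j]; print(k,j,'perp angle',90+np.degrees(np.arctan2(d[1],d[0])),'len',np.linalg.norm(d),'mid',((P[k+'L'][j]+P[k+'R'][j])/2).round(4))
E
```

```text
holeL [0.6757 0.064  0.1618] 0.0018 [0.6754 0.0637] [0.6758 0.0662]
holeR [0.4873 0.0363 0.1617] 0.0008 [0.4871 0.0363] [0.4867 0.038 ]
cornL [0.6995 0.056  0.1633] 0.0033 [0.699  0.0554] [0.6998 0.06  ]
cornR [0.4629 0.0233 0.1585] 0.0067 [0.4602 0.0209] [0.4659 0.0247]
lipL [0.6735 0.2231 0.1726] 0.0025 [0.6726 0.2224] [0.6742 0.2248]
lipR [0.4426 0.1913 0.1688] 0.0029 [0.4412 0.1895] [0.4452 0.1895]
rearL [0.6529 0.3672 0.1726] 0.0004 [0.6529 0.3673] [0.6528 0.3681]
rearR [0.4202 0.3355 0.1673] 0.0011 [0.4195 0.3334] [0.4231 0.3308]
hole 0 perp angle 98.28683703430045 len 0.19024673132455033 mid [0.5813 0.05   0.16  ]
hole 1 perp angle 98.48123810283754 len 0.1911622150494376 mid [0.5813 0.0521 0.16  ]
corn 0 perp angle 98.20591893272835 len 0.24124586354353178 mid [0.5796 0.0381 0.16  ]
corn 1 perp angle 98.58667800066756 len 0.23653272751029641 mid [0.5828 0.0424 0.16  ]
lip 0 perp angle 98.09361076456989 len 0.23371661887750078 mid [0.5569 0.206  0.172 ]
lip 1 perp angle 98.77345086168692 len 0.23161996485017097 mid [0.5597 0.2071 0.172 ]
rear 0 perp angle 98.26358350712488 len 0.2358453586607307 mid [0.5362 0.3504 0.172 ]
rear 1 perp angle 99.21113311951933 len 0.2327407045579822 mid [0.538  0.3495 0.172 ]
```

The pump's yaw is about 98.4° and its origin about (0.559, 0.198). Holes, lip and rear edge agree with the given sizes to 2–3 mm. The panel handle is at about (0.440, -0.269) with yaw 105.6°. Next I move over the handle.

```bash
python3 -m creep '[0,0,0,2.8,0.05, -0.0307,-0.040,0,0,0.05, -0.0307,-0.040,0,0,0.05, -0.0307,-0.040,0,0,0.05, -0.0307,-0.040,0,0,0.05]' 80
python3 -m creep '[-0.0307,-0.040,0,0,0.05, -0.0307,-0.040,0,0,0.05, -0.0307,-0.040,0,0,0.05, -0.0307,-0.040,0,0,0.05, 0,0,0.05,0,0.05]'; python3 -m creep '[0,0,0,0,0.05]'
cat > st.py <<'E'
from bench import robot
import numpy as np
o=robot.get_obs();R=np.array(o['ee_rot'])
print('t',round(o['clock'],2),'pos',np.round(o['ee_pos'],4),'yaw_x',round(np.degrees(np.arctan2(R[1,0],R[0,0])),2),'z',R[:,2].round(4),'F',np.round(o['wrist_force'],1),'M',np.round(o['wrist_torque'],2),'w',round(o['width']*85.4,1))
def togo(x,y):
    d=np.array([x,y,0])-[*o['ee_pos'][:2],0]; print('go tool x,y',(R.T@d)[:2].round(4))
E
python3 - <<'E'
from st import *
togo(.440,-.269)
E
```

```text
clock: 0.72
ee_pos: [0.3192, -0.4299, 0.2498]
ee_rot: [[0.269, -0.963, -0.0], [-0.963, -0.269, 0.001], [-0.001, 0.0, -1.0]]
wrist_force: [0.5, -0.8, 0.1]
width: 0.583
clock: 1.35
ee_pos: [0.4447, -0.2697, 0.2039]
ee_rot: [[0.274, -0.962, 0.01], [-0.962, -0.274, -0.006], [0.008, -0.008, -1.0]]
wrist_force: [0.3, -0.8, -0.4]
width: 0.585
clock: 1.48
ee_pos: [0.4367, -0.2672, 0.1962]
ee_rot: [[0.271, -0.963, -0.009], [-0.963, -0.271, 0.006], [-0.008, 0.007, -1.0]]
wrist_force: [-0.3, -0.5, -0.3]
width: 0.589
t 1.48 pos [ 0.4367 -0.2672  0.1962] yaw_x -74.27 z [-0.0086  0.0061 -0.9999] F [-0.3 -0.5 -0.3] M [ 0.02 -0.05 -0.02] w 50.3
go tool x,y [ 0.0027 -0.0027]
```

```bash
python3 -m creep '[0,0,0,0,0.05,0,0,0,0,0.05,0,0,0,0,0.05]' >/dev/null; python3 - <<'E'
from st import *
togo(.440,-.269)
from bench import vision
import cv2
c=vision.read_camera('scene');np.savez('scene1.npz',**c)
a=cv2.resize(c['img'][140:300,110:330,::-1],None,fx=3.5,fy=3.5,interpolation=cv2.INTER_CUBIC);cv2.imwrite('pics/s1.png',a)
E
```

```text
t 1.85 pos [ 0.4401 -0.2713  0.2018] yaw_x -74.43 z [ 0.0022 -0.0017 -1.    ] F [0.3 0.7 0.1] M [0.03 0.04 0.02] w 50.2
go tool x,y [-0.0022 -0.0005]
```

View pics/s1.png

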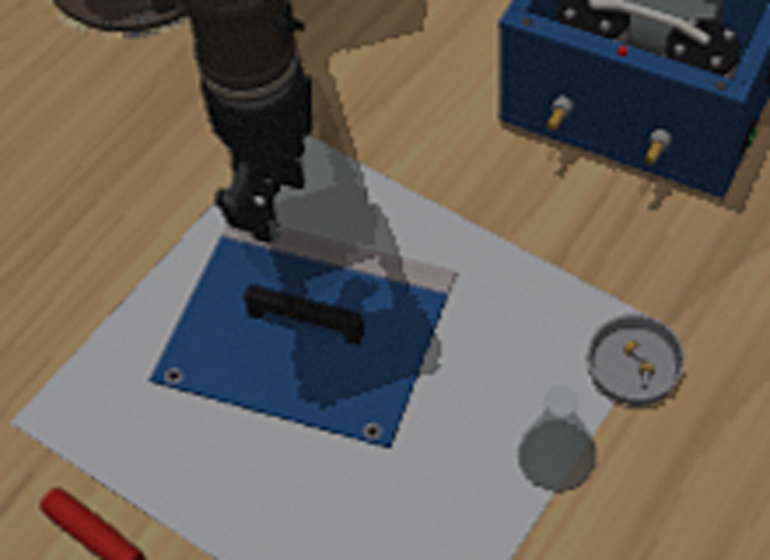

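The gripper hangs above the panel, its shadow falls around the handle at (305,310) of the crop, and nothing else is near it. I'll descend now.

```bash
python3 -m creep '[-0.001,0,0.035,0,0.05, 0,0,0.035,0,0.05, 0,0,0.035,0,0.05, 0,0,0.035,0,0.05, 0,0,0.015,0,0.05]' >/dev/null; python3 -m creep '[0,0,0.008,0,0.05, 0,0,0.008,0,0.05, 0,0,0,0,0.05,0,0,0,0,0.05]' >/dev/null; python3 - <<'E'
from st import *
togo(.440,-.269)
E
```

```text
t 3.02 pos [ 0.4399 -0.2696  0.03  ] yaw_x -74.36 z [ 1.2e-03 -9.0e-04 -1.0e+00] F [ 0.1  0.2 -0.5] M [-0.01  0.06 -0.  ] w 49.7
go tool x,y [-0.0006 -0.0002]
```

```bash
python3 -m creep '[0,0,0,0,0,0,0,0,0,0,0,0,0,0,0,0,0,0,0,0,0,0,0,0,0]' 80 ; python3 st.py
```

```text
clock: 3.65
ee_pos: [0.4398, -0.2696, 0.03]
ee_rot: [[0.27, -0.963, 0.001], [-0.963, -0.27, -0.001], [0.001, -0.001, -1.0]]
wrist_force: [-1.9, 0.2, 5.8]
width: 0.172
t 3.65 pos [ 0.4398 -0.2696  0.03  ] yaw_x -74.35 z [ 8.e-04 -8.e-04 -1.e+00] F [-1.9  0.2  5.8] M [0.1  0.16 0.06] w 14.7
```

```bash
python3 -m creep '[0,0,-0.015,0,0, 0,0,-0.03,0,0, 0,0,-0.035,0,0, 0,0,-0.035,0,0, 0,0,-0.035,0,0]' >/dev/null; python3 -m creep '[0,0,-0.03,0,0, 0,0,-0.02,0,0, 0,0,-0.01,0,0, 0,0,0,0,0, 0,0,0,0,0]' >/dev/null; python3 - <<'E'
from st import *
from bench import vision
import cv2
for n in('scene','top'):
    c=vision.read_camera(n);np.savez(n+'2.npz',**c)
    a=cv2.resize(c['img'][:,:,::-1],None,fx=1.5,fy=1.5,interpolation=cv2.INTER_CUBIC);cv2.imwrite(f'pics/{n}2.png',a)
E
```

```text
t 4.9 pos [ 0.4384 -0.2686  0.2379] yaw_x -74.37 z [-0.0022  0.0017 -1.    ] F [ 0.3  0.4 -3.9] M [-0.    0.02 -0.02] w 14.9
```

View pics/scene2.png

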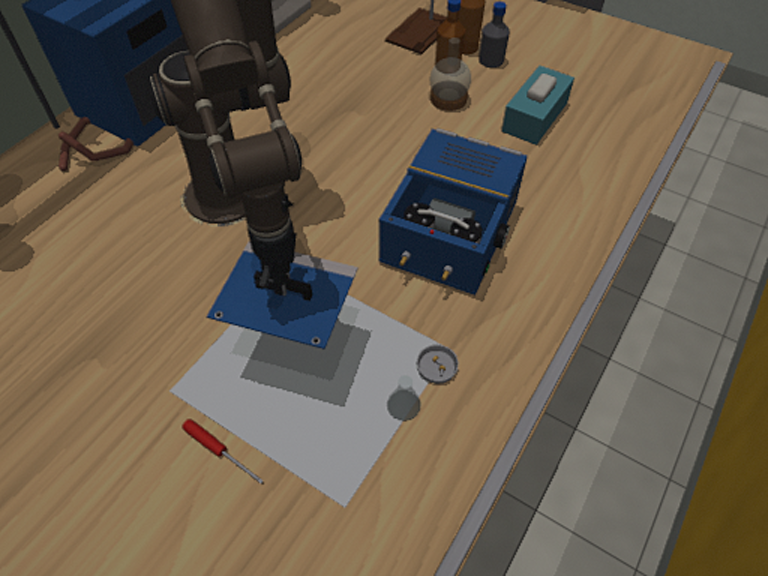

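View pics/top2.png

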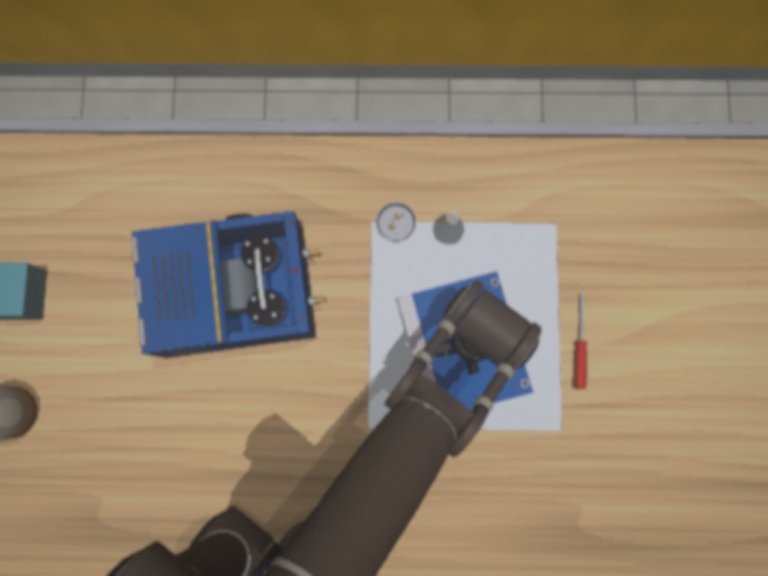

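Panel is held level (about 3.9 N, bar 14.9 mm). Nothing else moved. Now I'll turn it 7.2° and carry it in front of and above the pump.

```bash
python3 -m creep '[0,0,0,7.2,0, -0.0192,-0.0112,0,0,0, -0.032,-0.0187,0,0,0, -0.0416,-0.0243,0,0,0, -0.0416,-0.0243,0,0,0]' 110 >/dev/null; python3 -m creep '[-0.0416,-0.0243,0,0,0, -0.0416,-0.0243,0,0,0, -0.0416,-0.0243,0,0,0, -0.032,-0.0187,0,0,0, -0.0192,-0.0112,0,0,0]' >/dev/null; python3 -m creep '[-0.0096,-0.0056,0,0,0, 0,0,0,0,0,0,0,0,0,0,0,0,0,0,0,0,0,0,0,0]' >/dev/null;  python3 - <<'E'
from st import *
togo(.5777,.0746)
from bench import vision
import cv2
for n in('scene','top'):
    c=vision.read_camera(n);np.savez(n+'3.npz',**c)
    x,y,w,h=(200,70,200,150) if n=='scene' else (80,120,200,150)
    a=cv2.resize(c['img'][y:y+h,x:x+w,::-1],None,fx=4,fy=4,interpolation=cv2.INTER_CUBIC);cv2.imwrite(f'pics/{n}3.png',cv2.convertScaleAbs(a,alpha=1.5))
E
```

```text
t 6.88 pos [0.5771 0.074  0.2394] yaw_x -81.62 z [ 1.e-04 -1.e-04 -1.e+00] F [-0.3 -0.4 -2.9] M [-0.03  0.03 -0.01] w 14.1
go tool x,y [-0.0005 -0.0006]
```

View pics/scene3.png

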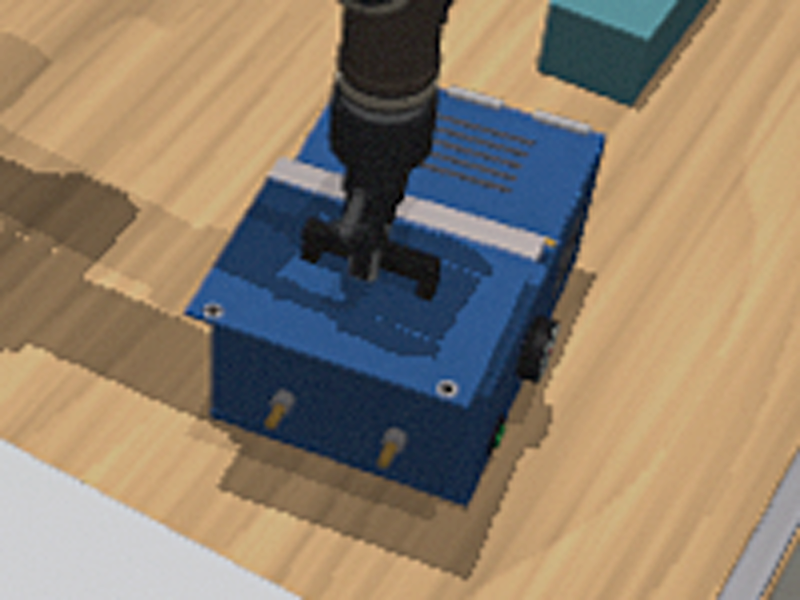

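View pics/top3.png

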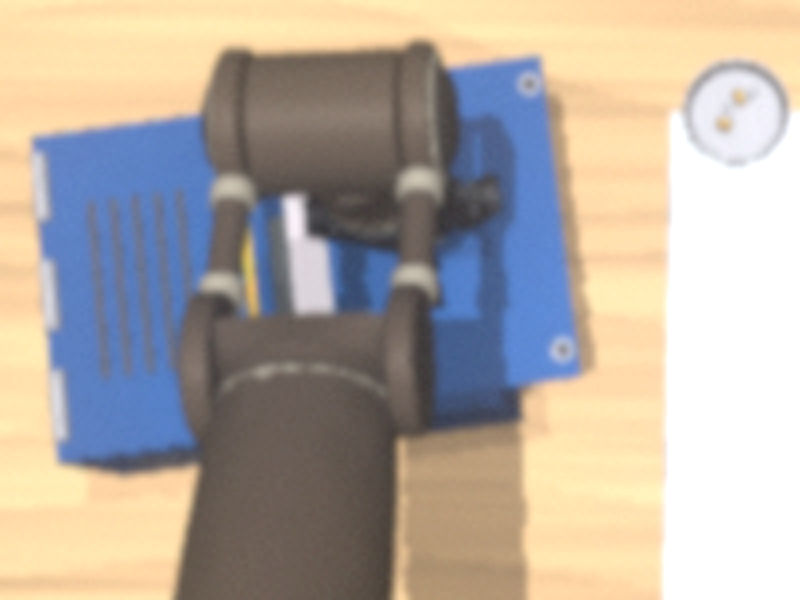

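Panel sits above the pump front, with its screw holes at top crop (529,83)/(562,350) and scene crop (447,388)/(213,311). I'll measure it against the housing's axis.

```bash
cat > pf.py <<'E'
import numpy as np
a=np.radians(98.4);u=np.array([np.cos(a),np.sin(a)]);v=np.array([-u[1],u[0]]);O=np.array([.5594,.1983])
def pf(p): d=np.asarray(p)[:2]-O; return np.array([d@u,d@v,p[2]])
E
python3 - <<'E'
from h import *
from pf import *
t=load('top3.npz'); s=load('scene3.npz')
T=lambda x,y:(80+(x+.5)/4-.5,120+(y+.5)/4-.5)
S=lambda x,y:(200+(x+.5)/4-.5,70+(y+.5)/4-.5)
for n,a,b in[('holeR',(529,83),(447,388)),('holeL',(562,350),(213,311)),('cR',(541,57),(471,406)),('cL',(582,375),(188,314)),('tuckR',(0,0),(543,258)),('tuckL',(0,0),(277,158))]:
    if n[0]!='t': x,g=tri(t,T(*a),s,S(*b)); print(n,'tri',pf(x).round(4),round(g,4),'top',pf(onz(t,T(*a),.213)).round(4),end=' ')
    print(n,'sc',pf(onz(s,S(*b),.213)).round(4))
E
```

```text
holeR tri [-0.2098 -0.096   0.2156] 0.0007 top [-0.2099 -0.0964  0.213 ] holeR sc [-0.2075 -0.0959  0.213 ]
holeL tri [-0.2094  0.0941  0.2139] 0.001 top [-0.2096  0.0944  0.213 ] holeL sc [-0.2083  0.094   0.213 ]
cR tri [-0.2193 -0.1159  0.2143] 0.005 top [-0.2205 -0.114   0.213 ] cR sc [-0.2165 -0.1177  0.213 ]
cL tri [-0.22    0.1118  0.2129] 0.0037 top [-0.2211  0.1134  0.213 ] cL sc [-0.2189  0.1103  0.213 ]
tuckR sc [-0.0508 -0.1204  0.213 ]
tuckL sc [-0.0309  0.1156  0.213 ]
```

Middle line is about 1 mm off and the yaw within 0.1°. I'll shift 1 mm and lower to just above the rim.

```bash
python3 -m creep '[0,0.001,0.01,0,0, 0,0,0.015,0,0, 0,0,0.01,0,0, 0,0,0.005,0,0, 0,0,0,0,0]' >/dev/null; python3 -m creep '[0,0,0,0,0,0,0,0,0,0]' >/dev/null;  python3 st.py; python3 -m creep '[0,0,0.002,0,0, 0,0,0,0,0]'>/dev/null; python3 st.py;python3 -m creep '[0,0,0.002,0,0, 0,0,0,0,0]'>/dev/null; python3 st.py
```

```text
t 7.85 pos [0.5768 0.0746 0.1999] yaw_x -81.56 z [ 1.2e-03  1.0e-04 -1.0e+00] F [-0.2  0.4 -3.8] M [-0.02  0.   -0.  ] w 14.4
t 8.1 pos [0.5761 0.0746 0.1972] yaw_x -81.56 z [-2.e-04 -0.e+00 -1.e+00] F [ 1.1  0.8 -3. ] M [ 0.01 -0.   -0.05] w 14.3
t 8.35 pos [0.5765 0.0747 0.1958] yaw_x -81.56 z [ 6.e-04  0.e+00 -1.e+00] F [-0.9 -0.6 -1.5] M [-0.05  0.12 -0.03] w 14.4
```

```bash
for i in 1; do python3 -m creep '[0,0,0.002,0,0, 0,0,0,0,0]'>/dev/null; python3 st.py; done; python3 -m creep '[0,0,0.001,0,0, 0,0,0,0,0]'>/dev/null; python3 st.py;  python3 -m creep '[0,0,0.001,0,0, 0,0,0,0,0]'>/dev/null; python3 st.py
```

```text
t 8.6 pos [0.5765 0.0746 0.1937] yaw_x -81.56 z [ 7.e-04  0.e+00 -1.e+00] F [-1.  -0.2  0.1] M [-0.07  0.12 -0.01] w 14.2
t 8.85 pos [0.5765 0.0746 0.1925] yaw_x -81.56 z [ 7.e-04  1.e-04 -1.e+00] F [-0.2  0.4  1.8] M [-0.05  0.16 -0.01] w 14.4
t 9.1 pos [0.5765 0.0746 0.1914] yaw_x -81.56 z [ 6.e-04  1.e-04 -1.e+00] F [-1.4  0.4  0.6] M [-0.07  0.08 -0.03] w 14.1
```

```bash
python3 -m creep '[0,0,0.001,0,0, 0,0,0,0,0]'>/dev/null; python3 st.py;  python3 -m creep '[0,0,0.001,0,0, 0,0,0,0,0]'>/dev/null; python3 st.py
python3 - <<'E'
from bench import vision
import cv2,numpy as np
c=vision.read_camera('scene');np.savez('scene4.npz',**c)
x,y,w,h=(230,80,140,120)
a=cv2.resize(c['img'][y:y+h,x:x+w,::-1],None,fx=5,fy=5,interpolation=cv2.INTER_CUBIC);cv2.imwrite('pics/s4.png',cv2.convertScaleAbs(a,alpha=1.6))
E
```

```text
t 9.35 pos [0.5765 0.0746 0.1903] yaw_x -81.56 z [ 4.e-04  1.e-04 -1.e+00] F [ 0.1 -0.4  2.1] M [-0.12  0.02  0.02] w 14.2
t 9.6 pos [0.5765 0.0746 0.1901] yaw_x -81.56 z [ 5.e-04  0.e+00 -1.e+00] F [-1.6  0.7  4.7] M [-0.01  0.26  0.01] w 13.9
```

View pics/s4.png

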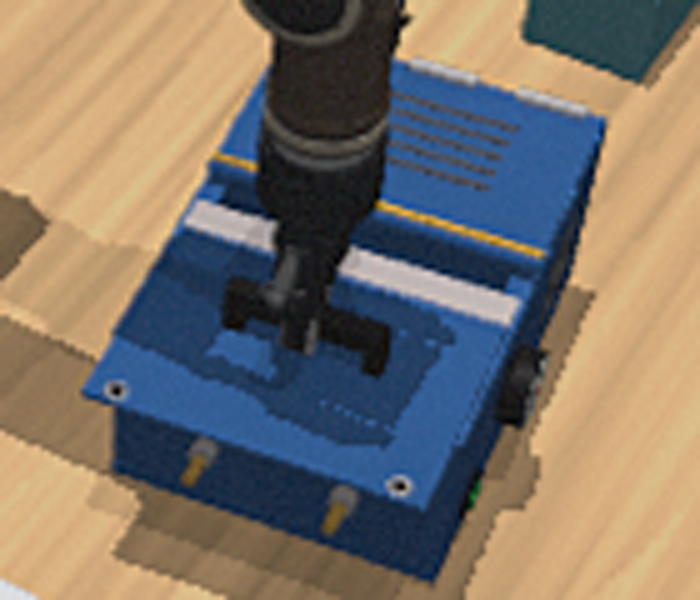

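Rim contact shows at TCP z = 0.190 (the panel underside is at 0.160, as expected). Panel square, cover closed. I'll raise about 2 mm and slide in.

```bash
python3 -m creep '[0,0,-0.0025,0,0, 0,0,0,0,0, -0.005,0,0,0,0, -0.006,0,0,0,0, -0.006,0,0,0,0]'>/dev/null; python3 -m creep '[-0.005,0,0,0,0,0,0,0,0,0,0,0,0,0,0]'>/dev/null; python3 - <<'E'
from st import *
from pf import *
print(pf(o['ee_pos'])+[.095,0,-.03])
from bench import vision
import cv2
c=vision.read_camera('scene');np.savez('scene5.npz',**c)
x,y,w,h=(230,80,140,120)
a=cv2.resize(c['img'][y:y+h,x:x+w,::-1],None,fx=5,fy=5,interpolation=cv2.INTER_CUBIC);cv2.imwrite('pics/s5.png',cv2.convertScaleAbs(a,alpha=1.6))
E
```

```text
t 10.65 pos [0.5727 0.0981 0.1917] yaw_x -81.57 z [-5.0e-04  2.9e-03 -1.0e+00] F [-0.6  2.7  1.3] M [ 0.25  0.03 -0.01] w 14.4
[-0.00609407  0.00148312  0.16174697]
```

View pics/s5.png

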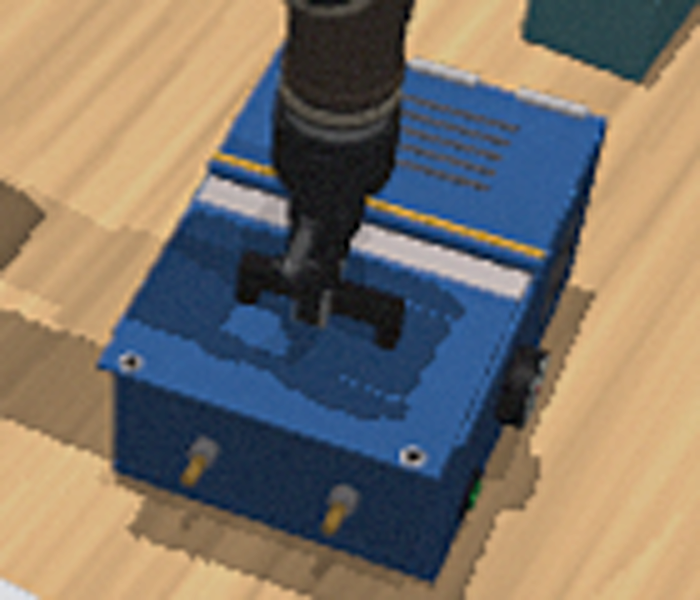

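The bare strip is now right at the yellow lip, square to it, and the cover has not moved. I'll keep sliding.

```bash
python3 -m creep '[-0.004,0,0,0,0,-0.004,0,0,0,0,-0.004,0,0,0,0,0,0,0,0,0]'>/dev/null; python3 st.py; python3 -m creep '[-0.003,0,0,0,0,-0.003,0,0,0,0,-0.003,0,0,0,0,0,0,0,0,0]'>/dev/null; python3 - <<'E'
from st import *
from pf import *
print(pf(o['ee_pos'])+[.095,0,-.03])
from bench import vision
import cv2
c=vision.read_camera('scene');np.savez('scene6.npz',**c)
x,y,w,h=(230,80,140,120)
a=cv2.resize(c['img'][y:y+h,x:x+w,::-1],None,fx=5,fy=5,interpolation=cv2.INTER_CUBIC);cv2.imwrite('pics/s6.png',cv2.convertScaleAbs(a,alpha=1.6))
E
```

```text
t 11.2 pos [0.5712 0.1091 0.1918] yaw_x -81.58 z [-1.0e-04  1.7e-03 -1.0e+00] F [-0.5  0.2  1.4] M [-0.16 -0.08  0.  ] w 13.9
t 11.7 pos [0.5698 0.1181 0.1917] yaw_x -81.57 z [-3.0e-04  1.7e-03 -1.0e+00] F [-0.3  0.9  0.6] M [-0.28 -0.02  0.  ] w 14.6
[0.0141597  0.00145315 0.1617442 ]
```

View pics/s6.png

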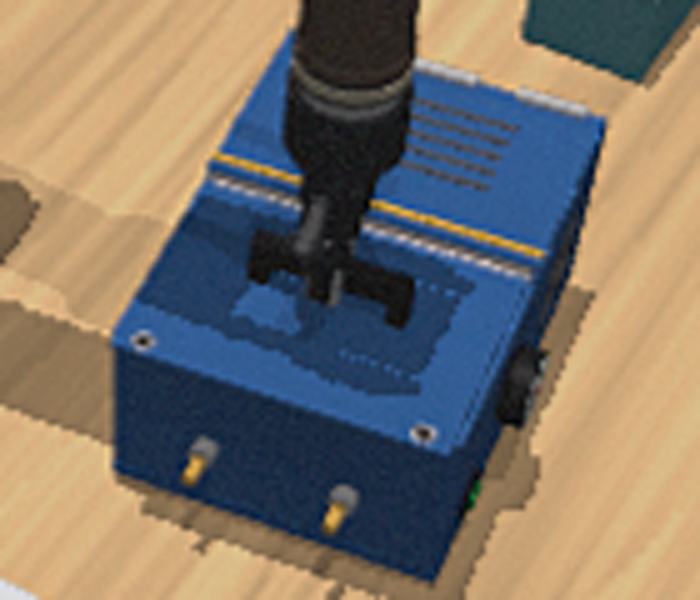

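The strip is going under the lip cleanly, with the yellow edge unmoved at (215,157)–(540,253). On to the stop.

```bash
python3 -m creep '[-0.003,0,0,0,0,-0.003,0,0,0,0,-0.003,0,0,0,0,-0.002,0,0,0,0,0,0,0,0,0]'>/dev/null; python3 st.py; python3 -m creep '[-0.002,0,0,0,0,0,0,0,0,0]'>/dev/null; python3 st.py;python3 -m creep '[-0.0015,0,0,0,0,0,0,0,0,0]'>/dev/null; python3 st.py
```

```text
t 12.38 pos [0.5682 0.1287 0.1918] yaw_x -81.57 z [-2.0e-04  1.1e-03 -1.0e+00] F [-0.2 -1.2  1.1] M [-0.52 -0.09  0.04] w 14.2
t 12.62 pos [0.568  0.1305 0.1918] yaw_x -81.57 z [-1.e-04  9.e-04 -1.e+00] F [-0.2 -0.3  1.4] M [-0.5  -0.1   0.01] w 14.0
t 12.88 pos [0.5678 0.1316 0.1918] yaw_x -81.56 z [-0.e+00  3.e-04 -1.e+00] F [ 0.2 -1.8  2. ] M [-0.66 -0.1   0.07] w 14.0
```

```bash
python3 -m creep '[-0.0015,0,0,0,0,0,0,0,0,0]'>/dev/null; python3 st.py; python3 -m creep '[-0.0015,0,0,0,0,0,0,0,0,0]'>/dev/null; python3 st.py;python3 -m creep '[-0.0015,0,0,0,0,0,0,0,0,0]'>/dev/null; python3 - <<'E'
from st import *
from pf import *
print(pf(o['ee_pos'])+[.095,0,-.03])
E
```

```text
t 13.12 pos [0.5676 0.1332 0.1918] yaw_x -81.57 z [-0.e+00  4.e-04 -1.e+00] F [ 1.3 -1.4  1.5] M [-0.71 -0.09  0.01] w 14.6
t 13.38 pos [0.5675 0.1339 0.1919] yaw_x -81.55 z [ 2.0e-04 -1.3e-03 -1.0e+00] F [ 0.4 -4.7  2.3] M [-1.19 -0.12  0.03] w 14.4
t 13.62 pos [0.5674 0.1339 0.192 ] yaw_x -81.53 z [ 3.0e-04 -3.9e-03 -1.0e+00] F [ 0.7 -8.8  1.7] M [-1.71 -0.18 -0.04] w 13.8
[0.0301577  0.00144454 0.16204421]
```

The stop is reached (tuck edge at about 0.030 m, -8.8 N and no further travel). I'll ease off 1 mm and press down.

```bash
python3 -m creep '[0.001,0,0.001,0,0,0,0,0.001,0,0,0,0,0,0,0]'>/dev/null; python3 st.py; python3 -m creep '[0,0,0.001,0,0,0,0,0,0,0]'>/dev/null; python3 st.py;python3 -m creep '[0,0,0.001,0,0,0,0,0,0,0]'>/dev/null; python3 st.py;python3 -m creep '[0,0,0.001,0,0,0,0,0,0,0]'>/dev/null; python3 st.py
```

```text
t 14.0 pos [0.5676 0.1338 0.1908] yaw_x -81.57 z [ 4.0e-04 -1.8e-03 -1.0e+00] F [-0.7 -6.6  5.8] M [-1.27  0.11  0.01] w 14.4
t 14.25 pos [0.5676 0.1337 0.1903] yaw_x -81.57 z [ 3.0e-04 -1.8e-03 -1.0e+00] F [-1.3 -7.5  7.3] M [-1.25  0.26  0.02] w 14.1
t 14.5 pos [0.5676 0.1337 0.19  ] yaw_x -81.57 z [ 2.0e-04 -1.9e-03 -1.0e+00] F [-2.9 -8.9 10.7] M [-1.21  0.53  0.03] w 14.2
t 14.75 pos [0.5676 0.1337 0.19  ] yaw_x -81.57 z [ 1.0e-04 -1.9e-03 -1.0e+00] F [-5.9 -9.1 15.1] M [-1.27  0.74 -0.04] w 14.2
```

```bash
python3 -m creep '[0.001,0,0.0015,0,0,0,0,0,0,0,0,0,0,0,0]'>/dev/null; python3 - <<'E'
from st import *
from pf import *
print(pf(o['ee_pos'])+[.095,0,-.03])
from bench import vision
import cv2
c=vision.read_camera('scene');np.savez('scene7.npz',**c)
x,y,w,h=(230,80,140,120)
a=cv2.resize(c['img'][y:y+h,x:x+w,::-1],None,fx=5,fy=5,interpolation=cv2.INTER_CUBIC);cv2.imwrite('pics/s7.png',cv2.convertScaleAbs(a,alpha=1.6))
c=vision.read_camera('top');np.savez('top7.npz',**c)
a=cv2.resize(c['img'][120:245,80:230,::-1],None,fx=4.8,fy=4.8,interpolation=cv2.INTER_CUBIC);cv2.imwrite('pics/t7.png',cv2.convertScaleAbs(a,alpha=1.5))
E
```

```text
t 15.12 pos [0.5676 0.1336 0.19  ] yaw_x -81.58 z [ 0.e+00 -2.e-04 -1.e+00] F [-8.4 -6.3 21.6] M [-0.94  1.31  0.  ] w 14.5
[0.02983599 0.00129691 0.16000817]
```

View pics/s7.png

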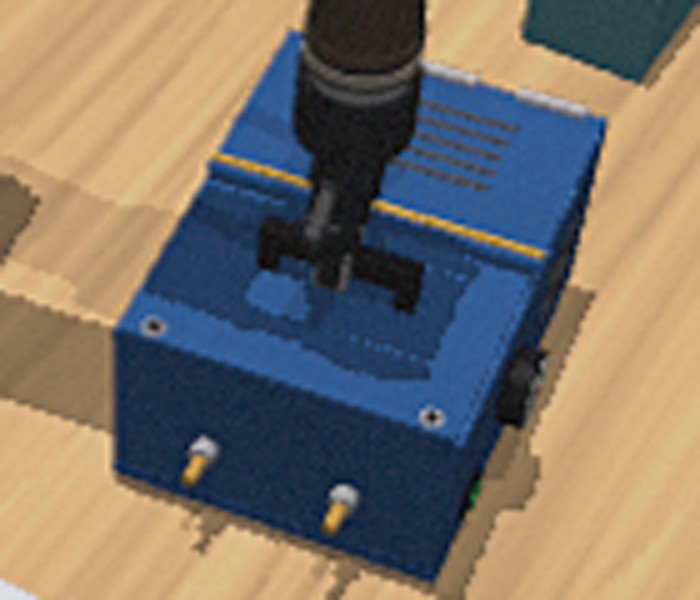

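View pics/t7.png

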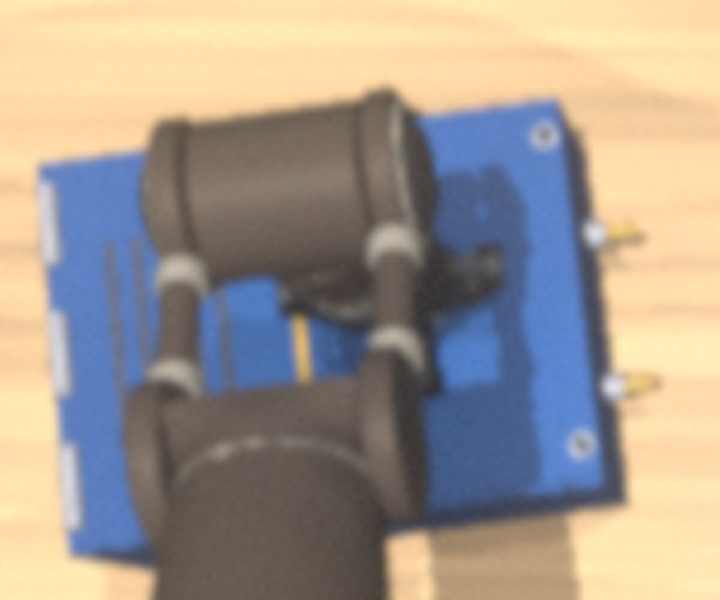

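The strip is fully under the lip and the front edge is flush. I'll check the alignment from the panel's screw holes: top (543,135)/(581,444), scene (432,417)/(153,325).

```bash
python3 - <<'E'
from h import *
from pf import *
t=load('top7.npz'); s=load('scene7.npz')
T=lambda x,y:(80+(x+.5)/4.8-.5,120+(y+.5)/4.8-.5)
S=lambda x,y:(230+(x+.5)/5-.5,80+(y+.5)/5-.5)
for a,b in[((543,135),(432,417)),((581,444),(153,325))]:
    x,g=tri(t,T(*a),s,S(*b)); print(pf(x).round(4),round(g,4),pf(onz(t,T(*a),.164)).round(4),pf(onz(s,S(*b),.164)).round(4))
# cover yellow lip: compare with start (scene)
for f in('scene0.npz','scene7.npz'):
    I=up(load(f)).astype(int); y=((np.minimum(I[...,0],I[...,1])-I[...,2])>25).astype(np.uint8); y=roi(y,315,337,118,132)
    ys,xs=np.nonzero(y); print(f,len(ys),upuv([xs.mean(),ys.mean()]))
E
python3 -m creep '[0,0,0,0,0,0,0,0,0,0]'>/dev/null; python3 st.py
```

```text
[-0.1488 -0.0955  0.1659] 0.0006 [-0.1487 -0.0958  0.164 ] [-0.1469 -0.0955  0.164 ]
[-0.1498  0.0948  0.1672] 0.0007 [-0.1496  0.0947  0.164 ] [-0.1468  0.0957  0.164 ]
scene0.npz 522 [325.52490421 126.61925287]
scene7.npz 511 [325.45621331 126.59955969]
t 15.47 pos [0.5676 0.1336 0.1901] yaw_x -81.58 z [ 1.e-04 -2.e-04 -1.e+00] F [-8.7 -6.8 21.6] M [-1.02  1.27 -0.  ] w 14.2
```

```bash
python3 -m creep '[0,0,0.0015,0,0,0,0,0,0,0,0,0,0,0,0,0,0,0,0,0]'>/dev/null; python3 - <<'E'
from st import *
from pf import *
print(pf(o['ee_pos'])+[.095,0,-.03])
from bench import vision
import cv2
from h import *
from pf import *
s=vision.read_camera('scene');t=vision.read_camera('top')
def hole(c,g):
    I=cv2.cvtColor(up(c,8),cv2.COLOR_RGB2HSV); k=8
    m=cv2.inRange(I,(0,0,0),(180,75,255)); m=roi(m,int(g[0])-5,int(g[0])+6,int(g[1])-5,int(g[1])+6,8); m,ce,st=biggest(m); r=cv2.moments(cv2.convexHull(box(m)[1])); return upuv([r['m10']/r['m00'],r['m01']/r['m00']],8)
for y in(-.095,.095):
    w=O-.149*u+y*v; W=[*w,.164]
    a,b=hole(t,proj(t,W)[0]),hole(s,proj(s,W)[0]); x,g=tri(t,a,s,b); print(pf(x).round(4),round(g,4),a-proj(t,W)[0],b-proj(s,W)[0])
E
```

```text
t 15.97 pos [0.5676 0.1337 0.19  ] yaw_x -81.58 z [-0.e+00 -3.e-04 -1.e+00] F [-10.3  -7.5  27.6] M [-1.16  1.69  0.01] w 14.5
[0.02985245 0.0012928  0.15999595]
[-0.1545 -0.0966  0.1724] 0.0003 [ 1.38952998 -1.5348379 ] [ 0.19124858 -0.33911357]
[-0.1504  0.0947  0.166 ] 0.001 [ 0.49525643 -0.09833969] [ 0.07022435 -0.14886934]
```

```bash
python3 - <<'E'
from bench import robot
print(robot.finish_job()); 
import st
E
```

```text
the job is handed in; nothing more can be done
None
the job is handed in; nothing more can be done
```

The panel is back on the pump, and I handed the job in at about 16 s with the handle still gripped. I picked the panel up by its bar, turned it 7.2° to line up with the housing, and found the rim by touch. I then slid the bare edge under the lip until it hit the stop and pressed it down with about 28 N.

**Last checks**
- **Position:** judging by the gripper's position, the bare edge was at about x = 29.9 mm with its underside at 160.0 mm. The screw holes and the gripper put the middle line within about 1.5 mm of the housing's.
- **Tilt:** the tool was level to within 0.001 rad.
- **Cover:** the yellow lip had moved less than 0.1 pixel since the start, so it stayed closed.
- **Grip:** the gripper was still closed on the bar, at an opening of about 14.5 mm.
- **Bystanders:** none of the moves came near the flask, dish or screwdriver. The last picture showing all three was taken just after the lift, with all three in place.

**Disagreements**
- **Panel height:** two-camera measurement put the front screw holes 2–3 mm above where they should be. It also read the bare rim's own holes about 1.7 mm high before the panel went on. The scene camera alone put both holes within 0.4 pixel of the flat position.
- **Bad reading:** in the final check, one hole in the top view came out at 172 mm. I took that as a bad colour mask touching the panel's edge and ignored it.
- **Switch pin:** I couldn't see its travel directly. I inferred it from the panel's height and the push-back force.

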